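# Move a hanging desk caddy to the rail by the backboard

### The arm

A 6-joint arm with a two-finger parallel gripper is mounted at the origin on a cart in front of the work surface, level with it; the furniture and walls round the work are solid. World frame = base frame: x ahead of the robot, y to its left, z up, the work surface at z = 0. Lengths are in m, angles in degrees, forces in N, time in s.
With the tool pointing down it reaches from about 0.35 to 0.925 m from the base axis. Payload 6.4 kg.
Tool frame: the origin (TCP) lies between the finger pads; the fingertips stand 22 mm ahead of it and the grasp point (between the pads) lies 3 mm ahead of it (env.finger_overhang is the distance from the TCP to the fingertips, in m); z points along the fingers, y is the line along which they close (so a half turn about z gives the same grasp; the last joint's range is limited). The gripper opens to 85 mm and grips with 20 to 120 N. Pads are 22 mm wide; open, the fingers measure 114 mm over their backs; the gripper's body (76 mm by 85 mm) begins 54 mm behind the grasp point. The pads swing forward as they close: fully open they stand 13 mm farther back than shut.
Start: joints at [-81.366, 14.043, 89.255, -0, 76.702, -9.975], TCP at [0.207, -0.616, 0.253] pointing down, gripper open.
Joint ranges: [-179.41, 179.41], [-58.25, 129.5], [7.25, 145.43], [-54.29, 234.29], [11.92, 165.04], [-157.13, 157.13]. Speed limits (degrees/s): [147.25, 147.25, 180, 180, 180, 180].

### API

Orientations are given as a 3x3 rotation matrix whose columns are the frame's x, y, z axes.
In Python, from cell import env gives the robot as it stands. The module is installed in compiled form; this text tells all that it offers.
- The arm moves only by the tool servo_tool, never from a script. Its argument "plan" is a list of rows, each a list of 7 numbers: the closure, from 0 (fully open) to 1 (shut), then the shift along the tool's x, y, z in cm, then the turn, a rotation vector about the tool's x, y, z in degrees. A call has 1 to 20 rows; each row is the pose to reach, as a shift and turn from the pose commanded when the call began, along the tool's axes at that moment; what a row does not reach only later rows make up. A row lasts 1/12 s, in which the tool goes at most 41.7 mm and 7.16 degrees, less where a joint would pass 70% of its speed; a pose out of reach is approached as far as the arm can. A call with a gripper value outside its range is refused whole. The fingers move at their own pace and stop on an object; the grip force is fixed at half the most. Time passes only in rows, so rows that repeat a pose let the fingers close. It gives the time, the measured TCP pose, the force, the opening and the grip force at its end, in the units of the state.
- env.state(): the state, without advancing time (a new reading comes with each control period).
- env.grab_frame(name): name is "scene" or "top" or "wrist"; returns the picture (480x640x3 uint8, blue, green, red); there is no depth.
- env.camera_model(name): a dict with "fx", "fy", "cx", "cy" (pixels), "cam_to_world" (4x4, takes a point from camera to world coordinates). Camera axes: x right, y down, z forward; pixel columns grow to the right and rows downward; lengths in m; the calibration is good to about 2 mm. A picture is of the moment at which its call begins: read the wrist's pose just before it. camera_model takes no time and is no camera call; for the wrist camera it gives the pose at the moment of the call.
- env.finish_job(): hands the job in; it is judged then, once.
Trained networks look in the newest picture that a camera, given by its name, has taken for a name from the list of things; names that differ only in an ending like _2 or _b are one class to them, and where a whole thing is asked for, a point or a joint stands for the part that bears it (a point fixed in the world has none). Each returns a list of dicts, best first, with "conf" (0 to 1); they miss things now and then, are a little off and sometimes report something else, mostly with a low value. They report only what shows in the picture. A call takes as long as a camera call. They do not tell look-alikes from the thing itself.
- env.outline_of(camera, label): "pixels" (480x640 bool, what is visible of it) and "bbox" ([left, top, right, bottom] in pixels, round what is visible of it).
- env.spot_point(camera, label): "position" ([row, column] in pixels: a listed point, or the origin of a listed thing).
The state is a dict: "t": time; "joint_pos": joint angles; "qvel": joint speeds; "tau": joint torques, N m; "ee_pos": TCP position; "tool_rot": TCP orientation; "ft_force": force on the tool from outside, world axes, zero at the start; "ft_torque": the same for the moment, N m; "grip_width": finger opening in m; "gripper_force": force on a finger pad.
Only numpy, scipy, OpenCV 4.12 (cv2) and the standard library are available. Lean on these libraries where they do the work, as an engineer would, in place of code of your own. Each camera call takes 0.05 s, during which the arm holds its last target. There are 200 camera calls.

### The job

Two caddies hang on the open rail; move the one next to the end stop onto the empty rail in front of the wooden backboard. Lift it over the end stop and off the rail's free end without dislodging its neighbour, stand it upright on the desk and let go so that you can take its grip the other way (the neighbour leaves no room for fingers on one pair of sides, the backboard on the other), then pass it over the other rail's end stop. Leave it hanging level and still on that rail, between the end stop and the bracket.

Things in the scene. Friction and masses are not known exactly. Their poses are not given: they have to be found in the camera images.
- caddy: the caddy to move: loose open white cup 36 x 36 x 66 mm, closed steel bail above, wooden grip block on top; 146 mm high, 0.11 to 0.22 kg, stands on its flat foot. Starts as the outer of two alike, next to the open rail's end stop. Origin: centre of the underside, z up, x along the rail as the rail's own x (within 0.03 rad). Hung flat on a rail, its origin is 58 mm above the desk.
- caddy_grip (a point): centre of the moving caddy's grip block, 128 mm above the caddy's origin. Block: z 110 to 146 mm, 28 mm in y (across the rail), 36 mm in x (along the rail). Axes as the caddy.
- caddy_bail (a point): middle of the underside of the bail's top bar, 102 mm above the caddy's origin; it rests on the rail. The bail is a closed window the rail passes through along x: 26 mm wide in y, open from z 66 mm (cup rim) to 102 mm; bars 20 mm deep in x, 36 mm wide over all. To pass an end stop, raise the caddy more than 14 and less than 26 mm from its hung height.
- neighbour: the caddy that stays, of the same shape, axes and origin; it hangs between the moving one and the open rail's bracket. The two grip blocks are about 1 to 10 mm apart, with about 10 mm of play along the rail in all: no finger fits between.
- open_rail: stand of the rail with two caddies, fixed. Origin: underside centre of its base plate (135 x 80 x 8 mm) on the desk, z up, x from the free end (-x, roughly towards the robot) to the bracket. Level bar 10 x 10 mm over y = 0, top face at z = 160 mm, from x -50 to +40 mm; bracket post x +40 to +52 mm, 26 mm wide, top z = 160 mm. Clear desk lies between and before the stands.
- open_stop (a point): top centre of the open rail's upturned end stop at x = -46 mm, z = 174 mm of its stand: 8 mm along the rail (x -50 to -42), 10 mm wide, 14 mm above the rail's top face. Axes as the stand.
- board_rail: stand of the empty rail, fixed: same base, bar, bracket, origin and axes as the open rail's stand, plus a wooden backboard along the +y side. A caddy hung here may stand from x = -24 to +22 mm. The two stands may be either way round, left or right; a computer screen stands behind both, its face about 0.70 m ahead of the robot base: keep the wrist clear of it.
- board_stop (a point): top centre of the empty rail's end stop, placed and sized as on the open rail. Axes as the stand.
- backboard (a point): middle of the top edge of the upright backboard's front face: face at y = +24 mm of the stand, board 12 mm thick, x -45 to +65 mm, top z = 215 mm. It leaves 10 mm behind a hung caddy's grip block (no room for a finger) and 6 mm behind its cup.
Not all that is in view belongs to the job. Leave any purple look-alike of the neighbour alone.

How it is judged (in metres and radians):
On the way:
1. the caddy is off the open rail and stands upright on the desk, let go (height (world z) of caddy below 0.004 m and angle between caddy's own z axis and vertical below 0.1 rad and contact force between the fingers and caddy below 0.05 N and linear speed of caddy below 0.02 m/s), for 0.2 s.
At the end, for the whole second after the job is handed in: The caddy hangs released and still on the board rail: origin 58 mm up within 4 mm, x -28 to +27 mm and y within 12 mm in the rail's frame, within 0.1 rad of upright; the neighbour still hangs on the open rail, upright within 0.15 rad and at height within 6 mm (x of caddy in the frame of board_rail between -0.028 and 0.027 m and y of caddy in the frame of board_rail between -0.012 and 0.012 m and z of caddy in the frame of board_rail between 0.054 and 0.062 m and angle between caddy's own z axis and vertical below 0.1 rad and linear speed of caddy below 0.02 m/s and angular speed of caddy below 0.2 rad/s and contact force between caddy and board_rail above 0.3 N and z of neighbour in the frame of open_rail between 0.052 and 0.064 m and angle between neighbour's own z axis and vertical below 0.15 rad); the robot touches nothing.
It fails at once if the neighbour is dislodged (moved more than 25 mm or tipped more than 0.4 rad) (distance of neighbour from where it was at the start of the episode above 0.025 m or angle between neighbour's own z axis and vertical above 0.4 rad).
It fails at once if the caddy is tipped over (more than 0.8 rad) (angle between caddy's own z axis and vertical above 0.8 rad).
It also fails if it takes over 67 s, if anything falls off the work surface, if the arm or the gripper's body presses on something with over 40 N, if the wrist force passes 120 N, or if a joint passes its speed limit or range.

## Working session

There is one attempt and no reset: what is moved stays moved. The work goes in short steps, Python scripts to look and compute and a tool call to move; the robot and the scene stay as the last step left them, time stands still between calls to the robot, and variables do not carry over. Pictures are saved under pics/ and viewed, at most 12 in all, crops included, and the job is handed in when it is done.

Besides the shell and the picture viewer there is one more tool, called after "Emit:" as name([rows], argument=value, ...), one row to a line, values as JSON. servo_tool: Moves the arm, as the interface text tells. Its arguments: {"type":"object","properties":{"plan":{"type":"array","items":{"type":"array","items":{"type":"number"}}}},"required":["plan"]}

```bash
mkdir -p pics; cat > h.py <<'E'
import numpy as np, cv2
from cell import env
def ray(cam,px,M=None):
    m=M or env.camera_model(cam);T=np.array(m["cam_to_world"])
    d=np.array([(px[1]-m["cx"])/m["fx"],(px[0]-m["cy"])/m["fy"],1]);d=T[:3,:3]@d
    return T[:3,3],d/np.linalg.norm(d)
def tri(rays):
    A=sum(np.eye(3)-np.outer(d,d) for o,d in rays);b=sum((np.eye(3)-np.outer(d,d))@o for o,d in rays)
    p=np.linalg.solve(A,b);return p,[float(np.linalg.norm((np.eye(3)-np.outer(d,d))@(p-o))) for o,d in rays]
def atz(r,z): o,d=r; return o+d*(z-o[2])/d[2]
def proj(cam,p):
    m=env.camera_model(cam);q=np.linalg.inv(np.array(m["cam_to_world"]))@np.append(p,1)
    return [round(float(m["fy"]*q[1]/q[2]+m["cy"]),1),round(float(m["fx"]*q[0]/q[2]+m["cx"]),1)]
E
python3 - <<'E'
from h import *
np.set_printoptions(precision=4,suppress=True)
for c in ("scene","top"):
    im=env.grab_frame(c);cv2.imwrite(f"pics/{c}0.png",im)
    m=env.camera_model(c);print(c,m["fx"],np.array(m["cam_to_world"])[:3,3])
    for l in ("caddy_grip","caddy","open_stop","board_stop","backboard","open_rail","board_rail","caddy_bail"):
        for r in env.spot_point(c,l)[:4]:
            print(l,np.round(r["position"],1),round(r["conf"],2))
print(env.state()["t"],env.state()["tool_rot"])
E
```

```text
scene 493.09583003358307 [-0.3442  0.4797  0.5881]
board_stop [246.6 236.1] 0.78
backboard [219.7 207.7] 0.87
open_rail [271.5 363. ] 0.49
board_rail [310. 234.] 0.77
top 503.3023909363526 [ 0.3153 -0.016   1.0603]
caddy_grip [221.2 411.9] 0.61
caddy [235.6 395.2] 0.92
open_stop [238.9 407.8] 0.6
board_stop [234.4 215. ] 0.62
backboard [197.  195.8] 0.7
open_rail [230.4 394.2] 0.58
board_rail [230.4 229.5] 0.96
board_rail [232.5 213. ] 0.45
caddy_bail [223.2 406.5] 0.83
0.9 [[ 0.9477  0.3192 -0.    ]
 [ 0.3192 -0.9477 -0.0001]
 [-0.      0.     -1.    ]]
```

View pics/scene0.png

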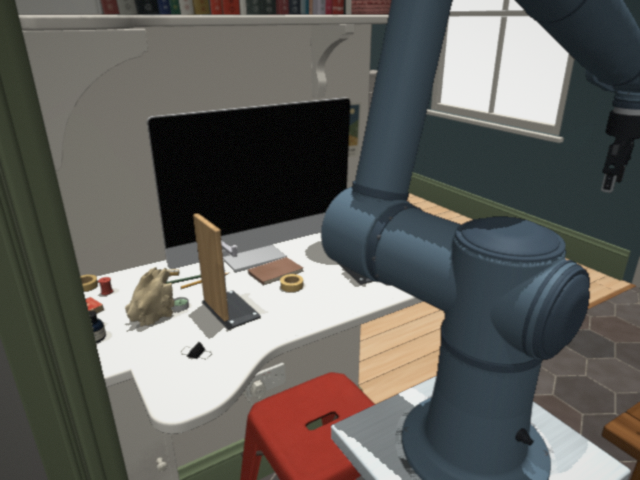

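View pics/top0.png

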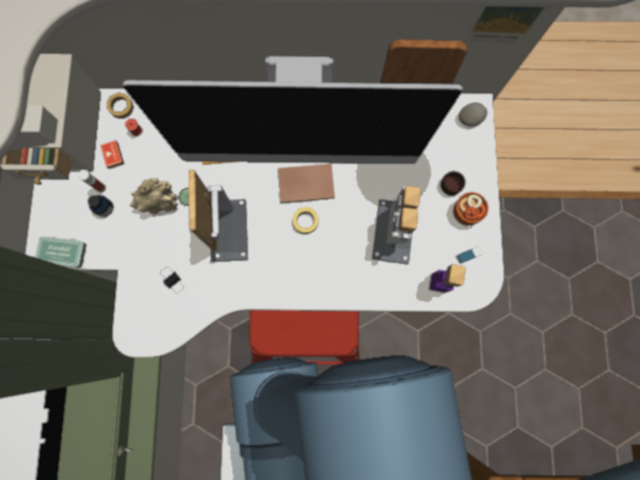

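The top view shows the open rail on the right (its base spans about row 230, columns 375–412) and the board rail on the left (about row 230, column 229).

Candidates for the caddy in the top view:
- **Outer caddy**: block at (218,409), nearest the free end and next to the stop. This is the one I choose.
- **Neighbour**: block at (197,411).
- **Purple look-alike**: at (275,455).

In the scene view the board is at (260,212), and the arm hides the open rail.

```bash
python3 - <<'E'
from h import *
np.set_printoptions(precision=3,suppress=True)
s=env.state();R=np.array(s["tool_rot"]);T=np.array(env.camera_model("wrist")["cam_to_world"])
print("cam in tool",R.T@(T[:3,3]-s["ee_pos"]),"\n",R.T@T[:3,:3])
for n,p,z in (("grip",(218,409),.204),("nb",(197,411),.204),("bstop",(234.4,215),.174),("bb",(197,195.8),.215),("boardorg",(230,229),0)):
    print(n,atz(ray("top",p),z))
g=atz(ray("top",(218,409)),.204)
for q in ([.32,-.2,.36],):
    d=R.T@(np.array(q)-s["ee_pos"]);print(d*100)
E
```

```text
cam in tool [ 0.072 -0.002 -0.12 ] 
 [[-0.001 -0.958 -0.286]
 [ 1.    -0.001 -0.001]
 [ 0.001 -0.286  0.958]]
grip [ 0.529 -0.185  0.204]
nb [ 0.568 -0.189  0.204]
bstop [0.503 0.16  0.174]
bb [0.56  0.188 0.215]
boardorg [0.549 0.164 0.   ]
[ 23.946 -35.835 -10.672]
```

Emit:
servo_tool([
  [0,5,-4,-8,0,0,0],
  [0,39.5,-31.7,-10.7,0,0,18.6],
  [0,39.5,-31.7,-10.7,0,0,18.6],
  [0,39.5,-31.7,-10.7,0,0,18.6],
  [0,39.5,-31.7,-10.7,0,0,18.6],
  [0,39.5,-31.7,-10.7,0,0,18.6],
  [0,39.5,-31.7,-10.7,0,0,18.6],
  [0,39.5,-31.7,-10.7,0,0,18.6],
  [0,39.5,-31.7,-10.7,0,0,18.6],
  [0,39.5,-31.7,-10.7,0,0,18.6],
  [0,39.5,-31.7,-10.7,0,0,18.6],
  [0,39.5,-31.7,-10.7,0,0,18.6],
  [0,39.5,-31.7,-10.7,0,0,18.6],
  [0,39.5,-31.7,-10.7,0,0,18.6],
  [0,39.5,-31.7,-10.7,0,0,18.6],
  [0,39.5,-31.7,-10.7,0,0,18.6],
  [0,39.5,-31.7,-10.7,0,0,18.6],
])

```text
t: 2.32
ee_pos: [0.4801, -0.1904, 0.3599]
tool_rot: [[1.0, -0.001, -0.001], [-0.001, -1.0, 0.0], [-0.001, -0.0, -1.0]]
ft_force: [-0.5, 1.0, -0.3]
grip_width: 0.0852
gripper_force: 0.0
```

```bash
cat > look.py <<'E'
import sys,pickle
from h import *
np.set_printoptions(precision=4,suppress=True)
n=sys.argv[1];M=env.camera_model("wrist");s=env.state()
cv2.imwrite(f"pics/{n}.png",env.grab_frame("wrist"))
out={"M":M}
for l in sys.argv[2:]:
    rs=env.spot_point("wrist",l);out[l]=[(tuple(r["position"]),r["conf"]) for r in rs[:4]]
    for p,c in out[l]: print(l,np.round(p,1),round(c,2))
pickle.dump(out,open(f"pics/{n}.pkl","wb"));print(s["t"],s["ee_pos"],s["tool_rot"],s["joint_pos"])
E
python3 look.py w1 caddy_grip caddy_bail open_stop open_rail caddy
```

```text
caddy_grip [154.9 325. ] 0.71
caddy_bail [140.6 320.7] 0.25
open_stop [189.5 323.1] 0.84
open_rail [123.1 326.9] 0.93
caddy [139.5 321.5] 0.93
2.3167 [ 0.4801 -0.1904  0.3599] [[ 1.     -0.0013 -0.0007]
 [-0.0013 -1.      0.0002]
 [-0.0007 -0.0002 -1.    ]] [-34.217   -8.245  101.3443  -0.0138  86.9382  55.86  ]
```

View pics/w1.png

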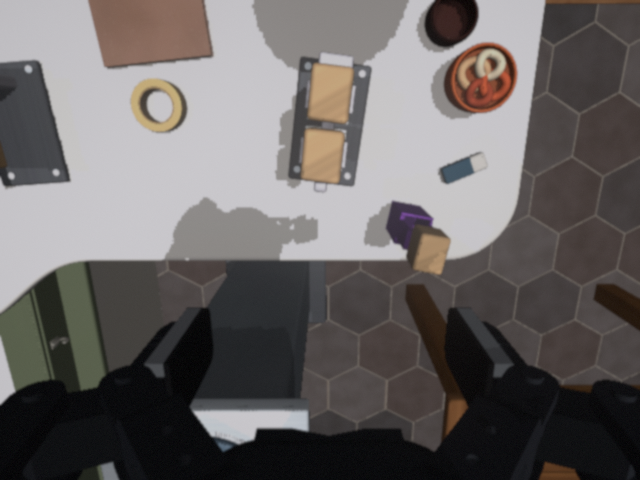

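The close view shows the outer block at (155,324), the stop tab at (187,321), and the neighbour at (93,331). The purple look-alike is at (235,425). The outer caddy is confirmed as the one to move.

```bash
cat > seg.py <<'E'
from h import *
import pickle
def blocks(n,z=.204,verbose=True):
    im=cv2.imread(f"pics/{n}.png");M=pickle.load(open(f"pics/{n}.pkl","rb"))["M"]
    hsv=cv2.cvtColor(im,cv2.COLOR_BGR2HSV)
    m=cv2.inRange(hsv,(10,60,150),(22,160,255));m=cv2.morphologyEx(m,cv2.MORPH_OPEN,np.ones((3,3)))
    cs,_=cv2.findContours(m,cv2.RETR_EXTERNAL,cv2.CHAIN_APPROX_NONE)
    for c in cs:
        if cv2.contourArea(c)<400: continue
        P=np.array([atz(ray("wrist",(q[0][1],q[0][0]),M),z)[:2] for q in c],np.float32)
        (cx,cy),(w,h),a=cv2.minAreaRect(P*1000)
        print("px",c[:,0].mean(0)[::-1].round(0),"xy",round(cx,1),round(cy,1),"wh",round(w,1),round(h,1),"ang",round(a,1))
E
python3 - <<'E'
from h import *
from seg import blocks
import pickle
blocks("w1")
d=pickle.load(open("pics/w1.pkl","rb"));M=d["M"]
print("stop",atz(ray("wrist",d["open_stop"][0][0],M),.174),"org",atz(ray("wrist",d["open_rail"][0][0],M),0))
S=[atz(ray("wrist",p,M),.008)[:2] for p in ((73,308),(75,364),(170,295),(175,350))];print(S)
for a,b in((2,0),(3,1)): v=S[a]-S[b];print(np.degrees(np.arctan2(-v[1],-v[0])))
E
```

```text
px [253. 432.] xy 457.3 -265.1 wh 20.1 27.4 ang 80.3
px [155. 322.] xy 528.5 -184.9 wh 25.7 34.1 ang 83.5
px [105. 156.] xy 561.7 -75.8 wh 32.8 32.4 ang 42.1
px [ 92. 330.] xy 568.8 -190.4 wh 25.8 33.8 ang 83.5
stop [ 0.50038124 -0.18498665  0.174     ] org [ 0.54881143 -0.187356    0.        ]
[array([ 0.60189045, -0.16675447]), array([ 0.59967588, -0.2285268 ]), array([ 0.49589983, -0.14957944]), array([ 0.48986699, -0.21450489])]
-9.204366376233644
-7.276930899855872
```

Emit:
servo_tool([
  [0,0,0,5,0,0,4],
  [0,0,0,9,0,0,8],
  [0,0,0,9,0,0,8],
  [0,0,0,9,0,0,8],
])

```text
t: 2.95
ee_pos: [0.479, -0.1887, 0.2672]
tool_rot: [[0.99, -0.138, -0.006], [-0.138, -0.99, 0.004], [-0.006, -0.003, -1.0]]
ft_force: [-0.0, -0.0, 0.2]
grip_width: 0.0856
gripper_force: 0.0
```

```bash
python3 look.py w2 caddy_grip open_stop open_rail; python3 - <<'E'
from seg import *
blocks("w2")
a,b=[pickle.load(open(f"pics/{n}.pkl","rb")) for n in("w1","w2")]
for l in("caddy_grip","open_stop","open_rail"):
    if a[l] and b[l]: print(l,tri([ray("wrist",q[l][0][0],q["M"]) for q in(a,b)]))
E
```

```text
caddy_grip [168.8 310.5] 0.82
open_stop [215.9 317.3] 0.79
open_rail [121.9 318.5] 0.92
2.95 [ 0.479  -0.1887  0.2672] [[ 0.9905 -0.1377 -0.0059]
 [-0.1376 -0.9905  0.004 ]
 [-0.0064 -0.0032 -1.    ]] [-34.1339  -4.8226 107.8196   0.0012  77.4124  63.7773]
px [277. 479.] xy 464.7 -260.2 wh 17.9 24.0 ang 81.5
px [170. 308.] xy 528.6 -185.0 wh 24.8 32.9 ang 84.2
px [129. 107.] xy 559.3 -99.4 wh 27.1 26.9 ang 32.3
px [ 74. 306.] xy 568.7 -190.5 wh 24.7 33.0 ang 83.9
caddy_grip (array([ 0.52966637, -0.18672352,  0.20706474]), [0.0003574283854330718, 0.0003574283854331469])
open_stop (array([ 0.5015938 , -0.1848431 ,  0.18018791]), [0.0002941753835995199, 0.0002941753835996973])
open_rail (array([ 0.54869631, -0.18738863,  0.0087264 ]), [0.00016199912005286394, 0.000161999120052725])
```

View pics/w2.png

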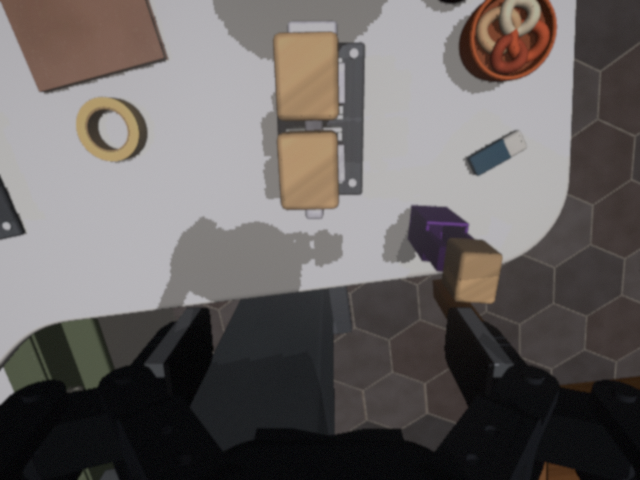

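Emit:
servo_tool([
  [0,2.5,-0.5,2,0,0,0],
  [0,4.85,-1.05,3.2,0,0,0],
  [0,4.85,-1.05,3.2,0,0,0],
  [0,4.85,-1.05,3.2,0,0,0],
  [0,4.85,-1.05,3.2,0,0,0],
])

```text
t: 3.57
ee_pos: [0.5307, -0.1863, 0.2402]
tool_rot: [[0.99, -0.139, 0.002], [-0.139, -0.99, -0.002], [0.002, 0.001, -1.0]]
ft_force: [0.1, -0.1, 0.4]
grip_width: 0.0851
gripper_force: 0.0
```

```bash
python3 look.py w3 caddy_grip open_stop; python3 -c "
from seg import *
blocks('w3')"
```

```text
caddy_grip [283.  331.3] 0.58
3.5667 [ 0.5307 -0.1863  0.2402] [[ 0.9904 -0.1385  0.0022]
 [-0.1385 -0.9904 -0.0015]
 [ 0.0024  0.0012 -1.    ]] [-30.8932   2.9889 103.0026  -0.0111  73.8552  67.0723]
px [233. 343.] xy 558.4 -194.1 wh 14.0 11.0 ang 82.0
px [202. 324.] xy 570.4 -190.7 wh 23.7 29.7 ang 83.7
px [193. 109.] xy 586.0 -105.3 wh 24.4 24.9 ang 71.8
```

View pics/w3.png

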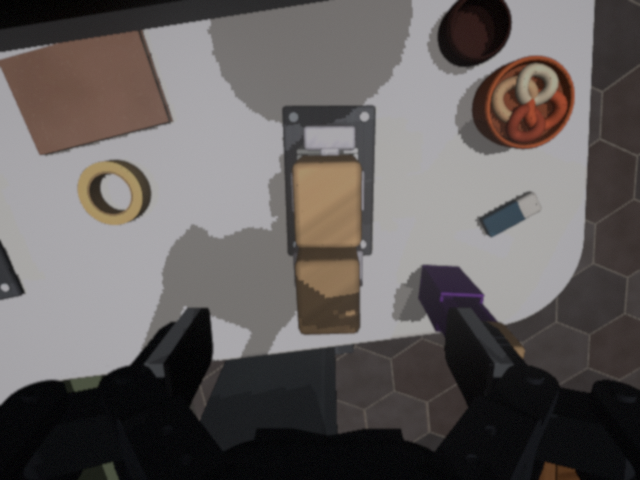

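Emit:
servo_tool([
  [0,-0.1,0,2.5,0,0,0],
  [0,-0.1,0,4.5,0,0,0],
  [0,-0.1,0,4.6,0,0,0],
  [0,-0.1,0,4.6,0,0,0],
  [1,-0.1,0,4.6,0,0,0],
  [1,-0.1,0,4.6,0,0,0],
  [1,-0.1,0,4.6,0,0,0],
  [1,-0.1,0,4.6,0,0,0],
  [1,-0.1,0,4.6,0,0,0],
  [1,-0.1,0,4.6,0,0,0],
  [1,-0.1,0,4.6,0,0,0],
  [1,-0.1,0,4.6,0,0,0],
])

```text
t: 4.72
ee_pos: [0.5296, -0.186, 0.1933]
tool_rot: [[0.99, -0.139, 0.001], [-0.139, -0.99, -0.001], [0.001, 0.001, -1.0]]
ft_force: [-0.4, -1.2, 5.5]
grip_width: 0.0275
gripper_force: 59.2
```

Emit:
servo_tool([
  [1,0,0,-0.6,0,0,0],
  [1,0,0,-1.2,0,0,0],
  [1,0,0,-1.8,0,0,0],
  [1,0,0,-2.0,0,0,0],
  [1,0,0,-2.0,0,0,0],
  [1,0,0,-2.0,0,0,0],
])

```text
t: 5.22
ee_pos: [0.529, -0.1857, 0.2122]
tool_rot: [[0.99, -0.139, -0.0], [-0.139, -0.99, 0.0], [-0.0, -0.0, -1.0]]
ft_force: [0.2, -1.2, -3.5]
grip_width: 0.0272
gripper_force: 58.6
```

```bash
python3 look.py w4 open_stop caddy_grip; python3 - <<'E'
from seg import *
blocks("w4",.204)
M=pickle.load(open("pics/w1.pkl","rb"))["M"]
for p in((105,158),(262,250),(262,150),(262,380)): print(p,atz(ray("wrist",p,M),0))
s=env.state();print(s["ft_force"],s["ee_pos"])
E
```

```text
caddy_grip [330.9 330.6] 0.74
5.2167 [ 0.529  -0.1857  0.2122] [[ 0.9903 -0.139  -0.0001]
 [-0.139  -0.9903  0.0001]
 [-0.0001 -0.     -1.    ]] [-30.9272   4.4994 104.4788  -0.0009  71.0293  67.0607]
px [214. 329.] xy 569.4 -190.3 wh 24.3 32.7 ang 82.6
px [196.  91.] xy 587.0 -114.7 wh 22.2 22.3 ang 33.6
(105, 158) [0.56922016 0.00611562 0.        ]
(262, 250) [ 0.37796158 -0.08797392  0.        ]
(262, 150) [0.37826603 0.04047955 0.        ]
(262, 380) [ 0.37756598 -0.25488636  0.        ]
[ 0.8575885   0.46411158 -1.93729195] [ 0.5288798  -0.18560669  0.2118329 ]
```

View pics/w4.png

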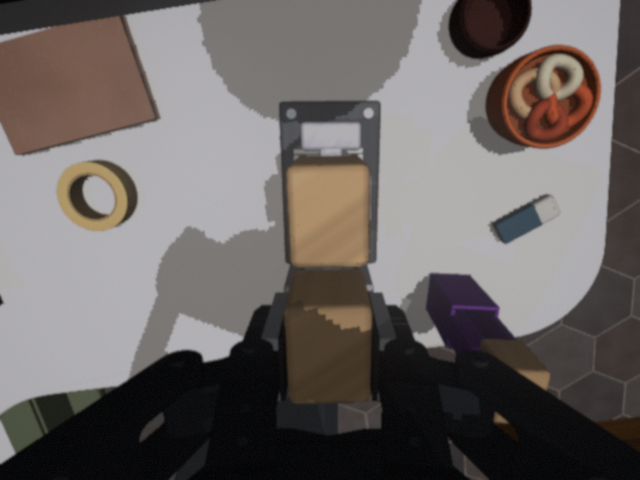

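The caddy is gripped between the pads at (335,328) and lifted about 19 mm. The neighbour at (214,329) is still hanging undisturbed, so I'll slide the caddy off the free end.

Emit:
servo_tool([
  [1,-0.5,0,-0.1,0,0,0],
  [1,-1.5,0,-0.1,0,0,0],
  [1,-2.5,0,-0.1,0,0,0],
  [1,-3.5,0,-0.1,0,0,0],
  [1,-4.5,0,-0.1,0,0,0],
  [1,-5.5,0,-0.1,0,0,0],
  [1,-6.5,0,-0.1,0,0,0],
  [1,-7.5,0,-0.1,0,0,0],
  [1,-8.5,0,-0.1,0,0,0],
  [1,-9,0,-0.1,0,0,0],
  [1,-9,0,-0.1,0,0,0],
  [1,-9,0,-0.1,0,0,0],
])

```text
t: 6.37
ee_pos: [0.4399, -0.1733, 0.2135]
tool_rot: [[0.99, -0.139, 0.001], [-0.139, -0.99, -0.0], [0.001, 0.0, -1.0]]
ft_force: [0.1, -0.1, -1.4]
grip_width: 0.0274
gripper_force: 58.6
```

Emit:
servo_tool([
  [1,0,-2,0,0,0,0],
  [1,0,-5,0,0,0,0],
  [1,0,-8,0,0,0,0],
  [1,0,-11,0.5,0,0,0],
  [1,0,-13.5,2,0,0,0],
  [1,0,-14.4,4,0,0,0],
  [1,0,-14.4,6,0,0,0],
  [1,0,-14.4,7.2,0,0,0],
  [1,0,-14.4,7.4,0,0,0],
  [1,0,-14.4,7.6,0,0,0],
  [1,0,-14.4,7.7,0,0,0],
  [1,0,-14.4,7.75,0,0,0],
  [1,0,-14.4,7.75,0,0,0],
  [1,0,-14.4,7.75,0,0,0],
])

```text
t: 7.53
ee_pos: [0.4606, -0.031, 0.1366]
tool_rot: [[0.99, -0.139, 0.002], [-0.139, -0.99, -0.0], [0.002, 0.0, -1.0]]
ft_force: [-0.0, -0.5, -1.3]
grip_width: 0.0272
gripper_force: 59.2
```

Not touching the desk yet, so I'll lower a little more.

Emit:
servo_tool([
  [1,0,0,0.06,0,0,0],
  [1,0,0,0.12,0,0,0],
  [1,0,0,0.18,0,0,0],
  [1,0,0,0.22,0,0,0],
  [1,0,0,0.22,0,0,0],
  [1,0,0,0.22,0,0,0],
])

```text
t: 8.03
ee_pos: [0.4609, -0.0309, 0.1354]
tool_rot: [[0.99, -0.139, 0.001], [-0.139, -0.99, -0.001], [0.001, 0.0, -1.0]]
ft_force: [-3.0, 1.0, 9.0]
grip_width: 0.027
gripper_force: 60.5
```

Emit:
servo_tool([
  [0,0,0,0,0,0,0],
  [0,0,0,0,0,0,0],
  [0,0,0,0,0,0,0],
  [0,0,0,0,0,0,0],
  [0,0,0,0,0,0,0],
  [0,0,0,0,0,0,0],
  [0,0,0,-1,0,0,0],
  [0,0,0,-3,0,0,0],
  [0,0,0,-6,0,0,0],
  [0,0,0,-10,0,0,0],
  [0,0,0,-14,0,0,0],
  [0,-1,-3,-18,0,0,0],
  [0,-2.2,-7,-22.5,0,0,0],
  [0,-2.2,-10.5,-22.5,0,0,0],
  [0,-2.2,-14,-22.5,0,0,0],
  [0,-2.2,-16,-22.5,0,0,0],
  [0,-2.2,-16,-22.5,0,0,0],
  [0,-2.2,-16,-22.5,0,0,0],
  [0,-2.2,-16,-22.5,0,0,0],
])

```text
t: 9.62
ee_pos: [0.4603, 0.1306, 0.3587]
tool_rot: [[0.99, -0.139, -0.0], [-0.139, -0.99, -0.0], [-0.0, 0.0, -1.0]]
ft_force: [-0.3, -0.1, 0.7]
grip_width: 0.0855
gripper_force: 0.0
```

```bash
python3 look.py w5 board_stop board_rail backboard caddy_grip; python3 - <<'E'
from seg import *
blocks("w5",.146)
d=pickle.load(open("pics/w5.pkl","rb"));M=d["M"]
for l,z in(("board_stop",.174),("board_rail",0),("backboard",.215)):
    for p,c in d[l]: print(l,p,c,atz(ray("wrist",p,M),z))
E
```

```text
board_stop [169.  281.1] 0.63
board_rail [112.  291.7] 0.85
backboard [ 97.6 214. ] 0.76
caddy_grip [178.2 511.1] 0.69
9.6167 [0.4603 0.1306 0.3587] [[ 0.9903 -0.1389 -0.0002]
 [-0.1389 -0.9903 -0.0004]
 [-0.0001  0.0004 -1.    ]] [  2.2367 -13.8431 106.2642  -0.0229  87.5891 100.2193]
px [181. 519.] xy 460.5 -29.5 wh 24.1 32.1 ang 82.6
px [ 94. 203.] xy 560.9 216.0 wh 134.5 12.8 ang 4.1
board_stop (169.0, 281.1) 0.63 [0.50121736 0.16211559 0.174     ]
board_rail (112.0, 291.7) 0.85 [0.54653023 0.1619496  0.        ]
backboard (97.6, 214.0) 0.76 [0.55475829 0.19056121 0.215     ]
```

View pics/w5.png

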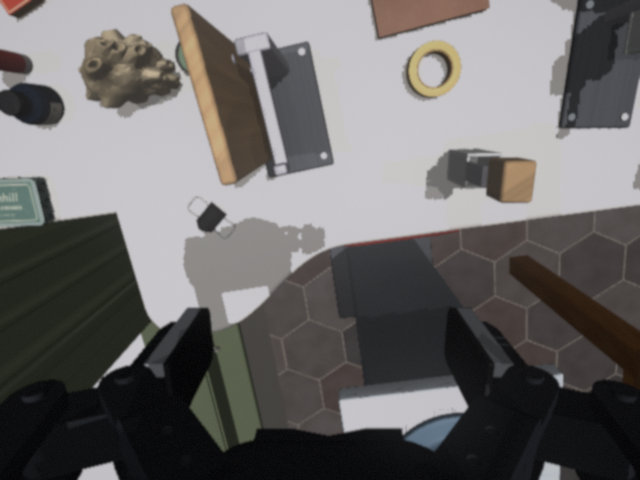

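The caddy stands upright at (181,519). The board rail's stop is at (168,280) and its bracket at (43,252), with the board to its left.

```bash
python3 - <<'E'
from seg import *
M=pickle.load(open("pics/w5.pkl","rb"))["M"]
im=cv2.imread("pics/w5.png");
def ang(p,q,z):
    a,b=atz(ray("wrist",p,M),z),atz(ray("wrist",q,M),z);v=a-b
    print(z,a.round(4),b.round(4),np.degrees(np.arctan2(v[1],v[0])))
ang((52,302),(156,325),.008)
ang((8,189),(183,234),.215)   # board front top edge
ang((50,250),(165,272),.16); ang((50,262),(165,286),.16)
cv2.imwrite("pics/w5c.png",cv2.resize(im[0:200,160:360],None,fx=3,fy=3,interpolation=cv2.INTER_CUBIC))
E
```

```text
0.008 [0.6058 0.1399 0.008 ] [0.4927 0.131  0.008 ] 4.5043992378335425
0.215 [0.6056 0.1941 0.215 ] [0.5005 0.1893 0.215 ] 2.627779434441442
0.16 [0.5883 0.1715 0.16  ] [0.504  0.1706 0.16  ] 0.6338208368808821
0.16 [0.587  0.1628 0.16  ] [0.5024 0.1596 0.16  ] 2.179141266293029
```

View pics/w5c.png

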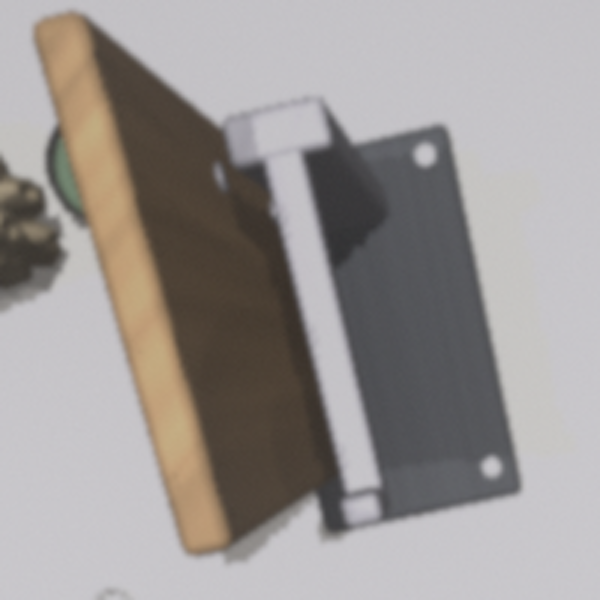

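```bash
python3 - <<'E'
from seg import *
M=pickle.load(open("pics/w5.pkl","rb"))["M"]
def ang(p,q,z):
    a,b=atz(ray("wrist",p,M),z),atz(ray("wrist",q,M),z);v=a-b
    print(z,a.round(4),b.round(4),np.linalg.norm(v).round(4),np.degrees(np.arctan2(v[1],v[0])).round(2))
ang((51.3,301.7),(155.7,323.7),.008)
ang((8.3,189.3),(181.7,236),.215)
ang((50,250),(163.3,274.3),.16); ang((50,261),(161.7,286.7),.16)
ang((42.,307.5),(163,333.5),.008)
print("stop",atz(ray("wrist",(169.3,280.7),M),.174))
E
```

```text
0.008 [0.6065 0.1401 0.008 ] [0.4933 0.1324 0.008 ] 0.1135 3.87
0.215 [0.6054 0.194  0.215 ] [0.5012 0.1878 0.215 ] 0.1045 3.39
0.16 [0.5883 0.1715 0.16  ] [0.505  0.1685 0.16  ] 0.0833 2.05
0.16 [0.5871 0.1635 0.16  ] [0.5049 0.1586 0.16  ] 0.0824 3.43
0.008 [0.6147 0.1325 0.008 ] [0.4834 0.1223 0.008 ] 0.1317 4.43
stop [0.50103711 0.16245635 0.174     ]
```

Emit:
servo_tool([
  [0,0.5,3,1,0,0,-7],
  [0,1,6,2,0,0,-14],
  [0,1.5,9,3,0,0,-21],
  [0,2.2,12,4,0,0,-28],
  [0,2.2,16,6,0,0,-35],
  [0,2.2,16,8,0,0,-42],
  [0,2.2,16,9,0,0,-49],
  [0,2.2,16,10,0,0,-56],
  [0,2.2,16,11,0,0,-63],
  [0,2.2,16,11,0,0,-70],
  [0,2.2,16,11,0,0,-77],
  [0,2.2,16,11,0,0,-84],
  [0,2.2,16,11,0,0,-90],
  [0,2.2,16,11,0,0,-90],
  [0,2.2,16,11,0,0,-90],
  [0,2.2,16,11,0,0,-90],
])

```text
t: 11.2
ee_pos: [0.46, -0.0309, 0.2486]
tool_rot: [[0.142, 0.99, 0.0], [0.99, -0.142, 0.0], [0.0, 0.0, -1.0]]
ft_force: [0.1, -0.0, 0.0]
grip_width: 0.0851
gripper_force: 0.0
```

```bash
python3 look.py w6 caddy_grip; python3 -c "
from seg import *
blocks('w6',.146)"
```

```text
caddy_grip [241.2 334.6] 0.94
11.2 [ 0.46   -0.0309  0.2486] [[ 0.142   0.9899  0.    ]
 [ 0.9899 -0.142   0.    ]
 [ 0.      0.     -1.    ]] [-17.9858 -12.1561 116.2865   0.0008  75.8684  -9.8231]
px [249. 332.] xy 460.1 -29.3 wh 25.3 33.5 ang 83.1
px [153. 450.] xy 532.3 16.8 wh 32.7 34.9 ang 40.5
```

View pics/w6.png

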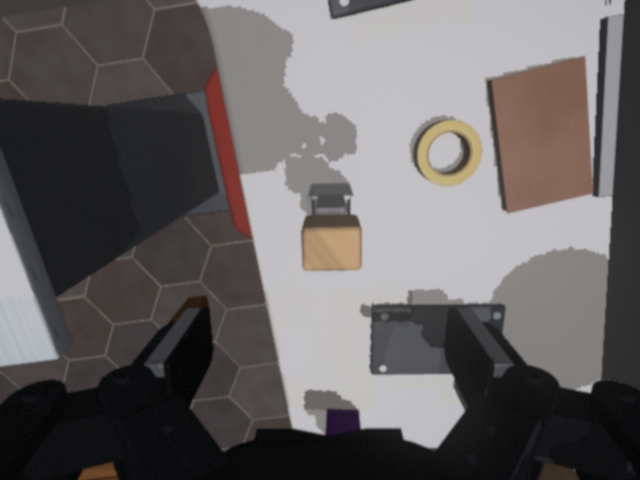

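Emit:
servo_tool([
  [0,0.1,0,3,0,0,0],
  [0,0.1,0,6,0,0,0],
  [0,0.1,0,9,0,0,0],
  [0,0.1,0,11,0,0,0],
  [0,0.1,0,11.15,0,0,0],
  [0,0.1,0,11.15,0,0,0],
  [1,0.1,0,11.15,0,0,0],
  [1,0.1,0,11.15,0,0,0],
  [1,0.1,0,11.15,0,0,0],
  [1,0.1,0,11.15,0,0,0],
  [1,0.1,0,11.15,0,0,0],
  [1,0.1,0,11.15,0,0,0],
  [1,0.1,0,11.15,0,0,0],
  [1,0.1,0,11.15,0,0,0],
])

```text
t: 12.47
ee_pos: [0.4613, -0.03, 0.1386]
tool_rot: [[0.139, 0.99, 0.003], [0.99, -0.139, -0.001], [-0.0, 0.003, -1.0]]
ft_force: [0.2, -0.3, 5.5]
grip_width: 0.035
gripper_force: 61.5
```

Emit:
servo_tool([
  [1,0,0,-1,0,0,0],
  [1,0,0,-3,0,0,0],
  [1,0,0,-5,0,0,0],
  [1,0,0,-7,0,0,0],
  [1,2,-0.3,-7.8,0,0,-2],
  [1,5,-0.7,-7.8,0,0,-4],
  [1,8,-1.1,-7.8,0,0,-6],
  [1,11,-1.5,-7.8,0,0,-8],
  [1,14,-1.9,-7.8,0,0,-10],
  [1,17,-2.3,-7.8,0,0,-11.5],
  [1,18.8,-2.5,-7.8,0,0,-11.5],
  [1,18.8,-2.5,-7.8,0,0,-11.5],
  [1,18.8,-2.5,-7.8,0,0,-11.5],
  [1,18.8,-2.5,-7.8,0,0,-11.5],
  [1,18.8,-2.5,-7.8,0,0,-11.5],
])

```text
t: 13.72
ee_pos: [0.4614, 0.1592, 0.2149]
tool_rot: [[-0.06, 0.998, -0.001], [0.998, 0.06, -0.0], [-0.0, -0.001, -1.0]]
ft_force: [-0.6, 0.8, -2.6]
grip_width: 0.0349
gripper_force: 60.5
```

```bash
python3 look.py w7 board_stop backboard; python3 - <<'E'
from h import *
s=env.state();print(s["ft_force"],s["grip_width"])
R=np.array(s["tool_rot"])
y=np.radians(3.5);g=np.array([.547,.1655,.2166])
print(R.T@(g-s["ee_pos"])*100)
print(env.spot_point("top","board_stop"),proj("top",[.501,.1627,.174]))
for c in ("scene","top"): cv2.imwrite(f"pics/{c}7.png",env.grab_frame(c))
a=cv2.imread("pics/w7.png");b=cv2.imread("pics/scene7.png")[200:360,150:330]
cv2.imwrite("pics/m7.png",np.vstack([cv2.resize(a[:,:],(400,300)),cv2.resize(b,(400,300))]))
E
```

```text
board_stop [296.1 426.5] 0.74
backboard [275.2 625.1] 0.83
13.7167 [0.4614 0.1592 0.2149] [[-0.06    0.9982 -0.0006]
 [ 0.9982  0.06   -0.0003]
 [-0.0003 -0.0006 -1.    ]] [  5.7009  -5.8854 114.4604  -0.0142  71.4621   2.2669]
[ 0.61889186  0.01078368 -2.57394996] 0.0351740104592003
[ 0.11604241  8.56638653 -0.15361097]
[{'position': [234.4, 215.0], 'conf': 0.62}] [235.3, 213.3]
```

View pics/m7.png

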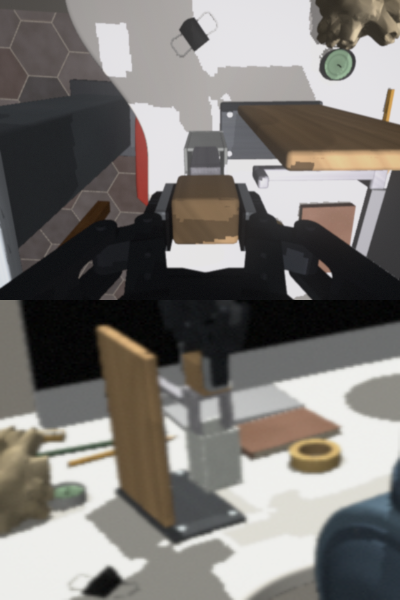

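The caddy is held in front of the stop (stop at about (296,426) in the full wrist frame), clear of the board. I'll check the stop from this second place.

```bash
python3 - <<'E'
from seg import *
a,b=[pickle.load(open(f"pics/{n}.pkl","rb")) for n in("w5","w7")]
for l,p in(("board_stop",(169.3,280.7)),("backboard",a["backboard"][0][0])):
    print(l,tri([ray("wrist",p,a["M"]),ray("wrist",b[l][0][0],b["M"])]),atz(ray("wrist",b[l][0][0],b["M"]),.174 if l[1]=="o" else .215))
E
```

```text
board_stop (array([0.50170129, 0.16245697, 0.17624434]), [0.0005377405867897011, 0.0005377405867897357]) [0.50280793 0.16176524 0.174     ]
backboard (array([0.55480053, 0.1907648 , 0.21398112]), [7.815000980968846e-05, 7.81500098097629e-05]) [0.55389756 0.19107099 0.215     ]
```

Emit:
servo_tool([
  [1,0.1,0.5,-0.2,0,0,0],
  [1,0.1,1.5,-0.2,0,0,0],
  [1,0.1,2.5,-0.2,0,0,0],
  [1,0.1,3.5,-0.2,0,0,0],
  [1,0.1,4.5,-0.2,0,0,0],
  [1,0.1,5.5,-0.2,0,0,0],
  [1,0.1,6.5,-0.2,0,0,0],
  [1,0.1,7.5,-0.2,0,0,0],
  [1,0.1,8.3,-0.2,0,0,0],
  [1,0.1,8.6,-0.2,0,0,0],
  [1,0.1,8.6,-0.2,0,0,0],
  [1,0.1,8.6,-0.2,0,0,0],
])

```text
t: 15.02
ee_pos: [0.5472, 0.1663, 0.2169]
tool_rot: [[-0.061, 0.998, -0.001], [0.998, 0.061, -0.0], [-0.0, -0.001, -1.0]]
ft_force: [-0.3, 0.4, -1.7]
grip_width: 0.0352
gripper_force: 60.6
```

Lower about 20 mm onto the rail.

Emit:
servo_tool([
  [1,0,0,0.5,0,0,0],
  [1,0,0,1,0,0,0],
  [1,0,0,1.5,0,0,0],
  [1,0,0,1.7,0,0,0],
  [1,0,0,1.8,0,0,0],
  [1,0,0,1.9,0,0,0],
  [1,0,0,1.95,0,0,0],
  [1,0,0,2.0,0,0,0],
  [1,0,0,2.0,0,0,0],
  [1,0,0,2.0,0,0,0],
])

```text
t: 15.85
ee_pos: [0.5474, 0.1663, 0.1973]
tool_rot: [[-0.061, 0.998, 0.0], [0.998, 0.061, 0.0], [-0.0, 0.0, -1.0]]
ft_force: [-0.2, 0.3, -2.5]
grip_width: 0.0351
gripper_force: 60.7
```

Emit:
servo_tool([
  [1,0,0,0.05,0,0,0],
  [1,0,0,0.1,0,0,0],
  [1,0,0,0.15,0,0,0],
  [1,0,0,0.15,0,0,0],
  [1,0,0,0.15,0,0,0],
  [1,0,0,0.15,0,0,0],
])

```text
t: 16.35
ee_pos: [0.5475, 0.1663, 0.1965]
tool_rot: [[-0.061, 0.998, 0.0], [0.998, 0.061, -0.0], [-0.0, 0.0, -1.0]]
ft_force: [-2.9, -0.4, 5.9]
grip_width: 0.0353
gripper_force: 61.5
```

Emit:
servo_tool([
  [0.5,0,0,0.1,0,0,0],
  [0.4,0,0,0.1,0,0,0],
  [0.4,0,0,0.1,0,0,0],
  [0.4,0,0,0.1,0,0,0],
  [0.4,0,0,0.1,0,0,0],
  [0.4,0,0,0.1,0,0,0],
  [0.4,0,0,-0.7,0,0,0],
  [0.4,0,0,-2,0,0,0],
  [0.4,0,0,-4,0,0,0],
  [0.4,0,0,-7,0,0,0],
  [0.4,0,0,-11,0,0,0],
  [0.4,0,0,-13,0,0,0],
  [0.4,0,0,-13,0,0,0],
  [0.4,0,0,-13,0,0,0],
  [0.4,0,0,-13,0,0,0],
  [0.4,0,0,-13,0,0,0],
])

```text
t: 17.68
ee_pos: [0.5466, 0.1662, 0.324]
tool_rot: [[-0.061, 0.998, -0.003], [0.998, 0.061, -0.0], [-0.0, -0.003, -1.0]]
ft_force: [0.2, 1.0, 0.2]
grip_width: 0.0513
gripper_force: 0.0
```

```bash
python3 look.py w8 caddy_grip; python3 - <<'E'
from seg import *
blocks("w8",.204)
a=cv2.imread("pics/w8.png");b=env.grab_frame("scene")[200:360,150:330];t=env.grab_frame("top")[170:290,160:480]
cv2.imwrite("pics/m8.png",np.vstack([np.hstack([cv2.resize(a,(400,300)),cv2.resize(b,(400,300))]),cv2.resize(t,(800,300))]))
print(env.state()["ft_force"])
E
```

```text
caddy_grip [235.7 329.5] 0.77
17.6833 [0.5466 0.1662 0.324 ] [[-0.0612  0.9981 -0.0029]
 [ 0.9981  0.0612 -0.0003]
 [-0.0001 -0.0029 -1.    ]] [ 5.544   0.6466 96.5599  0.0007 82.9578  2.0344]
px [329. 340.] xy 556.0 105.9 wh 29.9 30.3 ang 3.5
px [242. 331.] xy 546.0 167.3 wh 34.3 25.8 ang 3.5
px [199. 420.] xy 598.7 198.5 wh 24.4 10.5 ang 5.2
[ 0.32881677 -0.0372422   0.31007285]
```

View pics/m8.png

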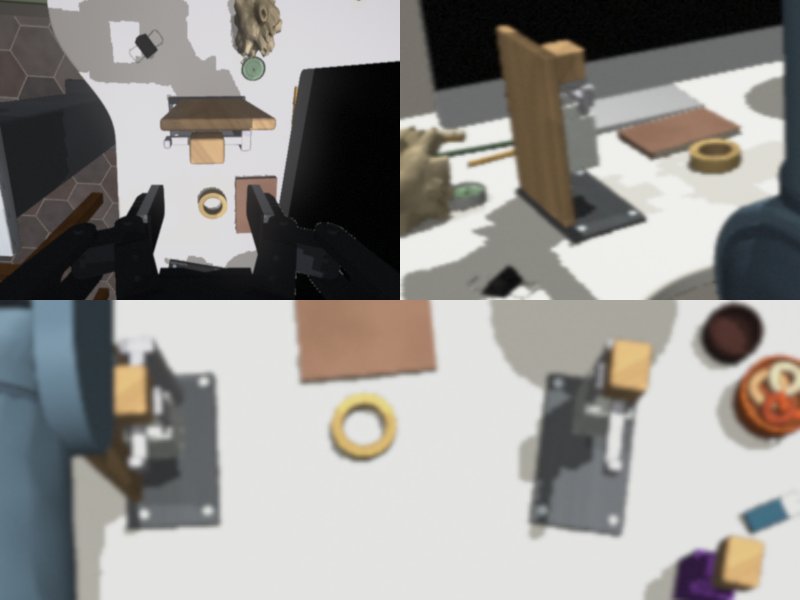

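The caddy hangs level on the board rail: its block lies at (242,331) in the wrist view, world (546,167) mm. The neighbour still hangs on the open rail, and the gripper is clear of everything. It was released about 1 s ago, so I'll hand the job in.

```bash
python3 -c "
from cell import env
print(env.finish_job())"
```

```text
the job is handed in; nothing more can be done
None
```

I moved the caddy onto the board rail and handed the job in at about 18 s; it hangs level and released near the middle of the rail, and the neighbour still hangs on the open rail, though the hand-in returned no verdict.

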